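# Shut and tuck the cover of the glaze test-tile case

## Robot

A 6-joint arm with a two-finger parallel gripper is mounted at the origin on the work surface. World frame = base frame: x ahead of the robot, y to its left, z up, the work surface at z = 0. Lengths are in m, angles in rad, forces in N, time in s.
With the tool pointing down it reaches from about 0.3 to 0.775 m from the base axis. Payload 14.6 kg.
Tool frame: the origin (TCP) lies at the very end of the fingers, on their centre line; the grasp point (between the pads) lies 19 mm behind it; y points along the fingers, x is the direction in which the jaws open and shut, and the axes are right-handed (so a half turn about y gives the same grasp; the last joint's range is limited). The gripper opens to 94 mm and grips with 3 to 60 N. Pads are 16 mm wide; open, the fingers measure 119 mm over their backs; the gripper's body (75 mm by 177 mm) begins 78 mm behind the grasp point.
Start: joints at [-1.338, 0.3, 1.521, -0, 1.321, -0.067], TCP at [0.162, -0.525, 0.205] pointing down, gripper open.
Joint ranges: [-3.03, 3.03], [-0.79, 2.21], [0.23, 2.52], [-1.04, 4.18], [0, 3.07], [-2.55, 2.55]. Speed limits (rad/s): [2.22, 2.22, 2.57, 3.14, 3.14, 3.14].

## Interface

Orientations are given as [roll, pitch, yaw] about the fixed x, y, z axes, in that order (R = Rz(yaw) Ry(pitch) Rx(roll)).
In Python, from station import * gives the robot as it stands.
- The arm moves only by the tool send_rows, never from a script. Its argument "series" is text: rows parted by semicolons, each of 7 numbers parted by spaces: the turn, a rotation vector about the tool's x, y, z in units of 5 degrees (1.0 is 5 degrees), then the shift along the tool's x, y, z in cm, then the opening, from -1 (shut) to 1 (fully open). A call has exactly 10 rows; each row is the pose to reach, as a shift and turn from the pose commanded when the call began, along the tool's axes at that moment; what a row does not reach only later rows make up. A row lasts 1/12 s, in which the tool goes at most 41.7 mm and 7.16 degrees, less where a joint would pass 70% of its speed; a pose out of reach is approached as far as the arm can. A call with a gripper value outside its range is refused whole. The fingers move at their own pace and stop on an object; "newtons" is the grip in N (left out, the last holds). Time passes only in rows, so rows that repeat a pose let the fingers close, or fill a call up. It gives the time, the measured TCP pose, the force and the opening at its end, in the units of the state.
- get_obs(): the state, without advancing time (a new reading comes with each control period).
- camera(name): name is "scene" or "top"; returns the picture (384x512x3 uint8, red, green, blue); there is no depth.
- camera_info(name): a dict with "K" (3x3 intrinsics, pixels), "R" (3x3) and "t" (3): a world point X has camera coordinates R X + t. Camera axes: x right, y down, z forward; pixel columns grow to the right and rows downward; lengths in m; the calibration is good to about 2 mm. A picture is of the moment at which its call begins. camera_info takes no time and is no camera call.
- hand_in(): hands the job in, once; it reports no verdict.
The state is a dict: "time_s": time; "qpos": joint angles; "joint_vel": joint speeds; "tau": joint torques, N m; "ee_pos": TCP position; "eef_rot": TCP orientation; "force": force on the tool from outside, world axes, zero at the start; "moment": the same for the moment, N m; "grip_width": finger opening in m.
Only numpy, scipy, OpenCV 4.12 (cv2) and the standard library are available. Lean on these libraries where they do the work, as an engineer would, in place of code of your own. Each camera call takes 0.05 s, during which the arm holds its last target. There are 200 camera calls.

## Task

Close the test-tile case so that dust stays out: push its raised cover over with the fingertips until it lies down flat on the case, press it there and slide it away from its hinge so that the tongue on its edge goes fully home beneath the retaining lip, then let go and leave it tucked. Only push and press on the cover's outside and edges: do not pinch it or put a finger against its inside face. Leave the bud vase, cup, spoon rest and scoop where they stand.

Things in the scene. Friction and masses are not known exactly. Their poses are not given: they have to be found in the camera images.
- case: Low open tray of dark sheet steel full of small fired glaze tiles, fixed to the shelf: 192 mm long (its x), 166 mm wide (its y), 35.5 mm high, walls 4 mm. Origin: centre of its underside. Its x points from the hinge side (nearer the robot) to the lip side, z up.
- hinge_line (a point): Middle of the cover's hinge line, which runs along the case's y, 38.5 mm above the shelf, 80 mm behind the case's centre (case x = -80 mm) plus the cover_slide value. It moves along the case's x with the cover.
- cover (a joint): Angle of the cover about the hinge line, rad: 0 = flat on the case, pointing along its +x (firm stop); 1.57 = upright; starts at 1.65 to 2.0, leaning back towards the robot; stops at 2.15. A light spring opens it: held flat it needs about 3 N at 60 mm from the hinge; let go untucked it springs up again to about 1.7.
- cover_slide (a joint): How far the cover and its hinge pins are pushed along the case's +x, m: 0 to 0.024, starts at 0 to 0.003; stays where left, friction 3.5 N. While under 6 mm, the folding tongue comes down clear of the lip; pushed farther before folding it lands on top of the lip. Fully home at 24 mm (10 mm of tongue under the lip's flat).
- thumb_step (a point): Middle of the foot of a straight step on the cover's outside face (upper when shut), 90 mm wide, 8 mm high, facing the hinge, 85 mm from the hinge line; beyond it a ramp falls to the plate at 112 mm. The plate is smooth from hinge to step: a fingertip pressed there can push forward on the step. Frame: x hinge to tongue, z outward.
- tongue_edge (a point): The cover is a bright aluminium plate 150 mm wide, reaching from 4 to 124 mm from the hinge line, 5 mm thick (2.5 mm to each side of the hinge plane); in the middle of its free edge a flat tongue, 60 mm wide, 4 mm thick, reaches on to 144 mm. This point: middle of the tongue's free edge, at half thickness.
- lip_edge (a point): Retaining lip, fixed on the case's far wall: a flat strip 90 mm wide, its underside 46 mm above the shelf, 5 mm thick, with a mouth flared upward by 30 degrees toward the hinge. This point: middle of the lip's underside where the flat begins, 78 mm ahead of the case's centre; the flare reaches to 70 mm.
- bud_vase: Raw terracotta bud vase, 118 mm high, 68 mm across, standing loose beside the case. Origin: centre of its foot.
- black_cup: Matte black stoneware cup, 85 mm high, 74 mm across, standing loose beside the case. Origin: centre of its foot.
- spoon_rest: White porcelain spoon rest, a round dish 18 mm high, 104 mm across, standing loose beside the case. Origin: centre of its foot.
- scoop: Chipped pale enamel measuring scoop, 50 mm high, 68 mm across, with a straight handle reaching 120 mm from its centre along its own x, standing loose beside the case. Origin: centre of its foot.

How it is judged:
At the end, for the whole second after the job is handed in: The cover lies on the case (angle under 0.065 rad), slid at least 19 of its 24 mm, so that its tongue is at least 4 mm beneath the flat of the lip and is held there by it; vase, cup, spoon rest and scoop are within 20 mm of where they began (value of joint cover below 0.065 rad and value of joint cover_slide above 0.019 m and x of tongue_edge in the frame of lip_edge above 0.004 m and z of tongue_edge in the frame of lip_edge below 0 m and distance of each of bud_vase, black_cup, spoon_rest, scoop from where it was at the start of the episode below 0.02 m); the robot touches nothing.
It fails at once if the cover is pinched, or its inside face is pressed by the fingers (contact force between cover_c1 and the fingers above 1 N).
It fails at once if a bystander is shoved, lifted or knocked over (distance of any of bud_vase, black_cup, spoon_rest, scoop from where it was at the start of the episode above 0.025 m or angle between any of bud_vase, black_cup's own z axis and vertical above 0.4 rad).
It also fails if it takes over 38 s, if anything falls off the work surface, if the arm or the gripper's body presses on something with over 40 N, if the wrist force passes 120 N, or if a joint passes its speed limit or range.

## Working session

There is one attempt and no reset: what is moved stays moved. The work goes in short steps, Python scripts to look and compute and a tool call to move; the robot and the scene stay as the last step left them, time stands still between calls to the robot, and variables do not carry over. Pictures are saved under pics/ and viewed, on a budget of 10 in all, crops included, one or two more only if the job needs it, and the job is handed in when it is done.

Besides the shell and the picture viewer there is one more tool, called after "Emit:" as name(argument=value, ...), one argument or row to a line, values as JSON. send_rows: Moves the arm, as the interface text tells. Its arguments: {"type":"object","properties":{"series":{"type":"string"},"newtons":{"type":"number"}},"required":["series"]}

```bash
mkdir -p pics; ls; python3 - <<'E'
from station import *
import cv2,numpy as np
o=get_obs();print({k:np.round(v,3) for k,v in o.items()})
for n in("scene","top"):
    im=camera(n);cv2.imwrite(f"pics/{n}0.png",cv2.cvtColor(im,cv2.COLOR_RGB2BGR));c=camera_info(n);print(n,np.round(c["K"],1).tolist(),np.round(c["R"],3).tolist(),np.round(c["t"],3), np.round(-c["R"].T@c["t"],3))
a=[cv2.imread(f"pics/{n}0.png") for n in("scene","top")]
for n,i in zip(("scene","top"),a): cv2.imwrite(f"pics/{n}0b.png",cv2.resize(i,(800,600),interpolation=cv2.INTER_CUBIC))
E
```

```text
pics
{'time_s': np.float64(0.0), 'qpos': array([-1.338,  0.3  ,  1.522, -0.   ,  1.321, -0.067]), 'joint_vel': array([ 0.001,  0.   ,  0.001, -0.   , -0.002, -0.001]), 'tau': array([ 2.0000e-03, -5.3180e+01, -3.5273e+01,  7.1000e-02,  2.4000e-02,
       -0.0000e+00]), 'ee_pos': array([ 0.162, -0.525,  0.205]), 'eef_rot': array([-1.571e+00,  1.000e-03, -1.271e+00]), 'force': array([-0.294, -0.09 ,  1.094]), 'moment': array([ 0.018, -0.037, -0.021]), 'grip_width': np.float64(0.094)}
scene [[480.9, 0.0, 258.5], [0.0, 480.9, 189.6], [0.0, 0.0, 1.0]] [[-0.891, 0.454, 0.015], [0.367, 0.738, -0.566], [-0.268, -0.499, -0.824]] [ 0.461 -0.217  1.324] [0.845 0.611 0.962]
top [[457.8, 0.0, 254.1], [0.0, 457.8, 195.4], [0.0, 0.0, 1.0]] [[-0.012, -1.0, 0.008], [-0.992, 0.011, -0.129], [0.129, -0.01, -0.992]] [0.041 0.561 0.935] [0.436 0.045 0.999]
```

View pics/scene0b.png

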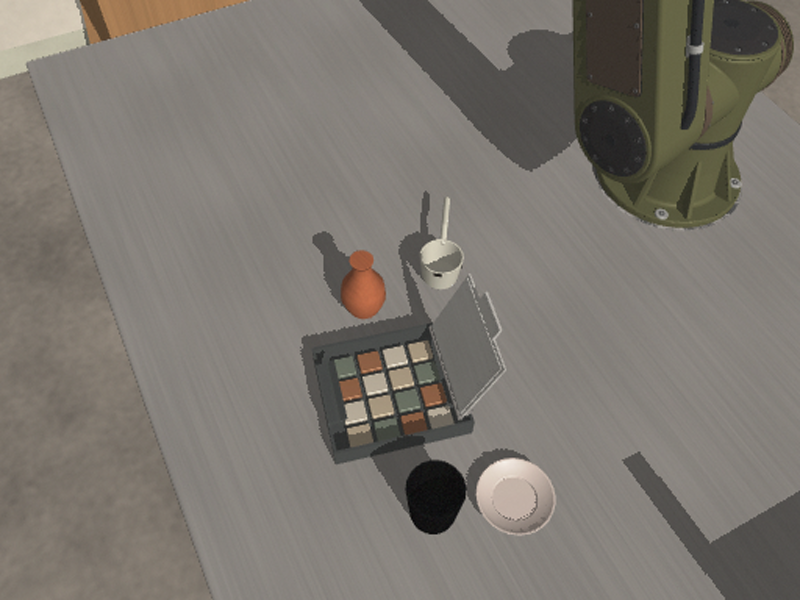

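View pics/top0b.png

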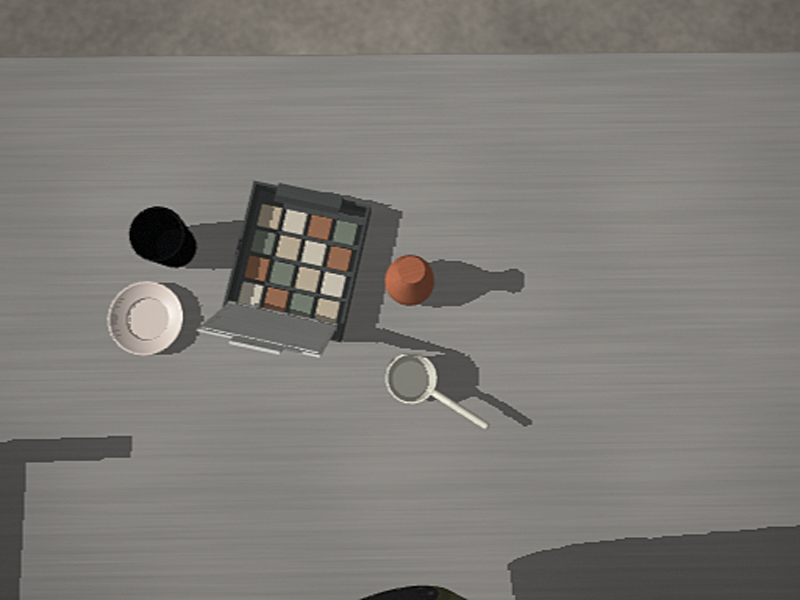

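The views show the case, with far rim corners at about (254,181) and (371,207) and near-right corner (342,340) in the enlarged top picture. The tongue edge runs (230,342)–(282,352) there and (485,293)–(500,335) in the scene view. The vase and scoop stand to the right of the case, the cup and dish to the left.

```bash
cat > h.py <<'E'
import numpy as np,cv2
from station import *
C={n:camera_info(n) for n in("scene","top")}
def ray(n,p):
    c=C[n];d=c["R"].T@np.linalg.inv(c["K"])@[p[0],p[1],1];return -c["R"].T@c["t"],d/np.linalg.norm(d)
def onz(n,p,z):
    o,d=ray(n,p);return o+d*(z-o[2])/d[2]
def tri(p,q):
    a,u=ray("scene",p);b,v=ray("top",q);s=np.linalg.lstsq(np.c_[u,-v],b-a,rcond=None)[0]
    P,Q=a+s[0]*u,b+s[1]*v;return (P+Q)/2,np.linalg.norm(P-Q)
def proj(n,X):
    c=C[n];y=c["K"]@(c["R"]@X+c["t"]);return y[:2]/y[2]
E
python3 - <<'E'
from h import *
k=1/1.5625;np.set_printoptions(precision=4,suppress=True)
fl,fr,nr,ml=[onz("top",np.array(p)*k,.0355) for p in((254,181),(371,207),(342,340),(230,300))]
print(fl,fr,nr,np.linalg.norm(fl-fr),np.linalg.norm(fr-nr))
print("yaws",np.arctan2(*(fr-nr)[1::-1]),np.arctan2(*(fl-ml)[1::-1]),np.arctan2(*(fl-fr)[1::-1])-np.pi/2)
s=[onz("scene",np.array(p)*k,.0355) for p in((313,350),(335,453),(472,420))]
print("scene corners",*s)
# tongue ends: left(robot +y) and right
for p,q in(((500,333),(230,342)),((485,294),(282,352)),((504,371),(200,330)),((470,277),(322,355))): print(tri(np.array(p)*k,np.array(q)*k))
# bystanders masks
for n,q,z in(("vase top",(412,268),.118),("cup top",(158,236),.085),("dish",(145,318),.018),("scoop",(411,379),.05),("handle",(487,427),.045)): print(n,onz("top",np.array(q)*k,z))
for n in("scene","top"):
    im=cv2.imread(f"pics/{n}0.png")
    c=im[200:310,170:360] if n=="scene" else im[100:245,110:260]
    cv2.imwrite(f"pics/{n}c.png",cv2.resize(c,None,fx=4,fy=4,interpolation=cv2.INTER_CUBIC))
E
```

```text
[0.7375 0.2316 0.0355] [0.6988 0.0695 0.0355] [0.5149 0.1099 0.0355] 0.16664670468540002 0.18835369397773616
yaws -0.21650218059097606 -0.17958325118309554 -0.23393831973941914
scene corners [0.7022 0.0751 0.0355] [0.7377 0.2313 0.0355] [0.5539 0.2709 0.0355]
(array([0.5037, 0.2315, 0.1649]), np.float64(0.0008101210679705393))
(array([0.4908, 0.1714, 0.1643]), np.float64(0.0006959525246972928))
(array([0.5199, 0.2719, 0.1458]), np.float64(0.0004891406916135588))
(array([0.4871, 0.1272, 0.1452]), np.float64(0.00280709775874232))
vase top [0.5974 0.0166 0.118 ]
cup top [0.6492 0.3457 0.085 ]
dish [0.5497 0.3821 0.018 ]
scoop [0.461 0.018 0.05 ]
handle [ 0.3971 -0.0815  0.045 ]
```

View pics/topc.png

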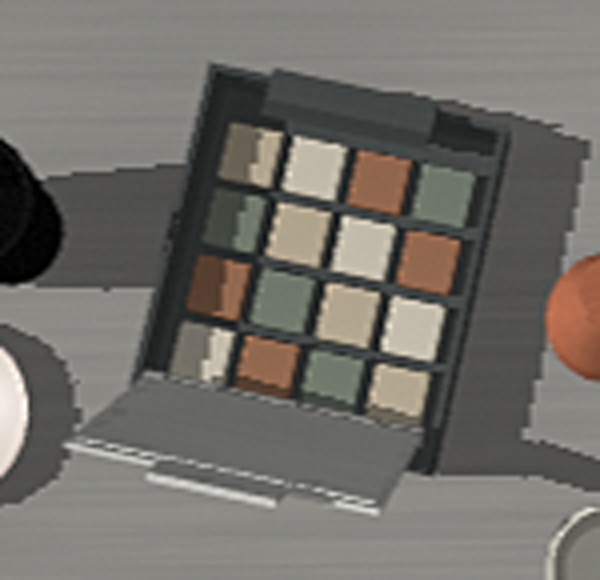

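View pics/scenec.png

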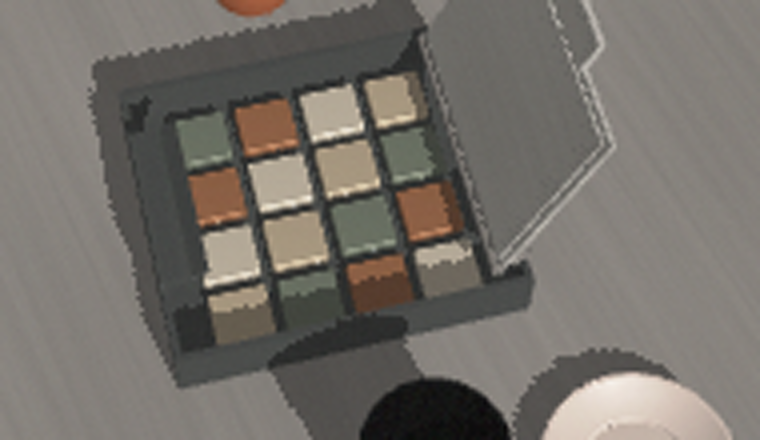

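Measurements agree: the two case diagonals give centre (0.6265, 0.171) and yaw −0.218. The tongue's middle is at (0.497, 0.2015, 0.165), which puts the cover at about 1.97 rad. I'll shut the fingers and fly to the robot side of the cover.

Emit:
send_rows(
  series="0 0.3 0 -2.6 0 2 -1; 0 0.6 0 -5.2 0 4 -1; 0 0.9 0 -7.8 0 6 -1; 0 1.2 0 -10.4 0 8 -1; 0 1.5 0 -13 0 10 -1; 0 1.8 0 -15.6 0 12 -1; 0 2.1 0 -18.2 0 14 -1; 0 2.4 0 -20.8 0 16 -1; 0 2.7 0 -23.4 0 18 -1; 0 3 0 -26 0 20 -1",
  newtons=20,
)

```text
time_s: 0.93
ee_pos: [0.2768, -0.2164, 0.2053]
eef_rot: [-1.571, 0.0, -1.535]
force: [-0.1, 0.3, -0.1]
grip_width: 0.0307
```

```bash
cat >> h.py <<'E'
from scipy.spatial.transform import Rotation as Ro
YAW=-.218;CC=np.array([.6265,.171,0]);CR=Ro.from_euler('z',YAW).as_matrix()
def st():
    o=get_obs();R=Ro.from_euler('xyz',o["eef_rot"]);return o,R
def go(a,b,z,tilt=0):
    "shift cm / turn units to case-frame TCP pose; tilt deg: fingertips swung forward (+)"
    o,R=st();T=CC+CR@[a,b,z];Rt=Ro.from_euler('xyz',[-np.pi/2,0,YAW-np.pi/2])
    Rt=Ro.from_rotvec(-CR[:,1]*np.radians(tilt))*Rt
    return (R.inv()*Rt).as_rotvec(degrees=True)/5,R.inv().apply(T-o["ee_pos"])*100
def where():
    o,R=st();p=CR.T@(o["ee_pos"]-CC);f=CR.T@o["force"]
    print("t %.2f case a,b,z mm"%o["time_s"],np.round(p*1000,1),"F case",np.round(f,1),"axis",np.round(CR.T@R.apply([0,1,0]),3),"q",np.round(o["qpos"],2),"w",round(float(o["grip_width"]),4))
E
python3 -c "
from h import *
where();print(go(-.185,0,.205))"
```

```text
t 0.93 case a,b,z mm [-257.7 -453.9  205.3] F case [-0.2  0.2 -0.1] axis [ 0.  0. -1.] q [-0.77 -0.16  2.02  0.    1.29  0.77] w 0.0307
(array([-1.15859507e-04,  2.91369327e+00, -7.30954466e-04]), array([-4.21044424e+01,  3.74984957e-02,  1.84506604e+01]))
```

Emit:
send_rows(
  series="0 0.3 0 -3.2 0 1.4 -1; 0 0.6 0 -6.4 0 2.8 -1; 0 0.9 0 -9.6 0 4.2 -1; 0 1.2 0 -12.8 0 5.6 -1; 0 1.5 0 -16 0 7 -1; 0 1.8 0 -19.2 0 8.4 -1; 0 2.1 0 -22.4 0 9.8 -1; 0 2.4 0 -25.6 0 11.2 -1; 0 2.7 0 -28.8 0 12.6 -1; 0 2.9 0 -32 0 14 -1",
)

```text
time_s: 1.77
ee_pos: [0.4046, 0.109, 0.2053]
eef_rot: [-1.571, -0.0, -1.787]
force: [0.4, -1.3, 0.0]
grip_width: 0.0003
```

```bash
python3 -c "
from h import *
where();print(go(-.185,0,.205))"
```

```text
t 1.77 case a,b,z mm [-203.3 -108.5  205.3] F case [ 0.7 -1.2  0. ] axis [-0. -0. -1.] q [ 0.18  0.    1.86 -0.    1.28  1.96] w 0.0003
(array([0.00065348, 0.02165025, 0.00100139]), array([-10.84734567,   0.03200522,   1.84842528]))
```

Emit:
send_rows(
  series="0 0 0 -3 0 0.5 -1; 0 0 0 -6 0 1 -1; 0 0 0 -8.5 0 1.5 -1; 0 0 0 -10.8 0 1.8 -1; 0 0 0 -10.8 2 1.8 -1; 0 0 0 -10.8 4 1.8 -1; 0 0 0 -10.8 6 1.8 -1; 0 0 0 -10.8 7 1.8 -1; 0 0 0 -10.8 7 1.8 -1; 0 0 0 -10.8 7 1.8 -1",
)

```text
time_s: 2.6
ee_pos: [0.4452, 0.2087, 0.1358]
eef_rot: [-1.571, -0.0, -1.786]
force: [0.6, -0.4, 1.1]
grip_width: 0.0007
```

```bash
python3 -c "
from h import *
where()
for n in ('scene','top'): cv2.imwrite(f'pics/{n}1.png',camera(n)[...,::-1])
import cv2
a=cv2.imread('pics/scene1.png')[130:330,170:400];b=cv2.imread('pics/top1.png')[90:290,80:310]
cv2.imwrite('pics/b1.png',cv2.resize(np.vstack([a,b]),None,fx=1.5,fy=1.5))"
```

```text
t 2.60 case a,b,z mm [-185.2   -2.4  135.8] F case [ 0.6 -0.2  1.1] axis [-0. -0. -1.] q [0.36 0.24 1.76 0.   1.13 2.15] w 0.0007
```

View pics/b1.png

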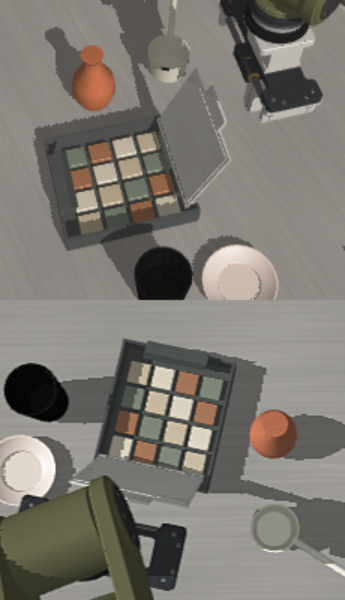

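The shut fingers are on centre behind the cover, well clear of the dish and scoop. Next I lower to about z = 0.11 and ease forward onto the tongue edge.

Emit:
send_rows(
  series="0 0 0 -0.2 1 0.3 -1; 0 0 0 -0.2 2 0.8 -1; 0 0 0 -0.2 2.6 1.5 -1; 0 0 0 -0.2 2.6 2.2 -1; 0 0 0 -0.2 2.6 2.9 -1; 0 0 0 -0.2 2.6 3.6 -1; 0 0 0 -0.2 2.6 4.2 -1; 0 0 0 -0.2 2.6 4.8 -1; 0 0 0 -0.2 2.6 5.4 -1; 0 0 0 -0.2 2.6 6 -1",
)

```text
time_s: 3.53
ee_pos: [0.5047, 0.1978, 0.1096]
eef_rot: [-1.571, 0.0, -1.786]
force: [-0.8, 0.2, -0.2]
grip_width: 0.0007
```

```bash
python3 -c "
from h import *
where()"
```

```text
t 3.53 case a,b,z mm [-124.7   -0.2  109.6] F case [-0.8 -0.  -0.2] axis [ 0.  0. -1.] q [0.31 0.38 1.65 0.   1.11 2.09] w 0.0007
```

Emit:
send_rows(
  series="0 0 0 0 0 0.5 -1; 0 0 0 0 0 1 -1; 0 0 0 0 0 1.5 -1; 0 0 0 0 0 2 -1; 0 0 0 0 0 2.5 -1; 0 0 0 0 0.1 3 -1; 0 0 0 0 0.1 3.5 -1; 0 0 0 0 0.2 4 -1; 0 0 0 0 0.2 4.5 -1; 0 0 0 0 0.3 5 -1",
)

```text
time_s: 4.37
ee_pos: [0.5535, 0.1871, 0.1064]
eef_rot: [-1.571, -0.0, -1.786]
force: [-0.4, -0.4, 1.2]
grip_width: 0.0005
```

```bash
python3 -c "
from h import *
where()
cv2.imwrite('pics/scene2.png',cv2.resize(camera('scene')[130:330,170:400],None,fx=3,fy=3,interpolation=2)[...,::-1])"
```

```text
t 4.37 case a,b,z mm [-74.8  -0.  106.4] F case [-0.3 -0.5  1.2] axis [-0. -0. -1.] q [ 0.26  0.47  1.53 -0.    1.14  2.05] w 0.0005
```

View pics/scene2.png

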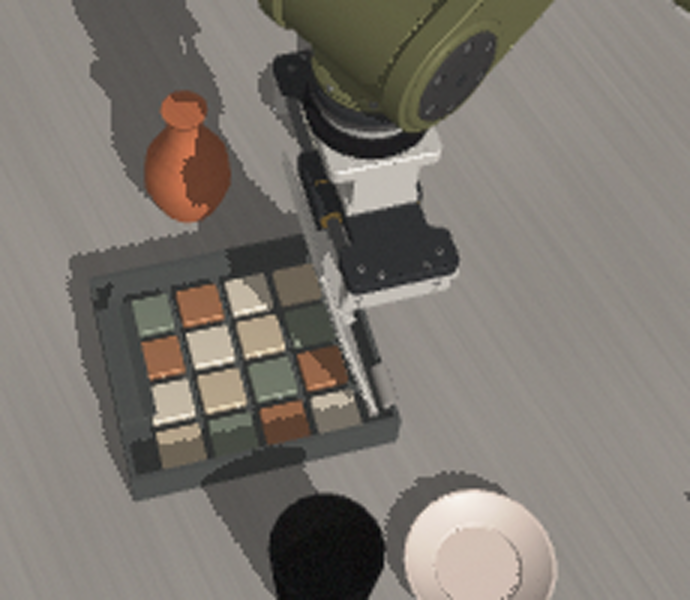

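The cover is close to upright, edge-on to the camera with the finger behind it, and the bystanders haven't moved. I continue along the arc to about 30°.

Emit:
send_rows(
  series="0 0 0 0 0.1 0.6 -1; 0 0 0 0 0.3 1.2 -1; 0 0 0 0 0.5 1.8 -1; 0 0 0 0 0.8 2.3 -1; 0 0 0 0 1.2 2.9 -1; 0 0 0 0 1.6 3.5 -1; 0 0 0 0 2 3.8 -1; 0 0 0 0 2.4 4.2 -1; 0 0 0 0 2.8 4.5 -1; 0 0 0 0 3.1 4.7 -1",
)

```text
time_s: 5.25
ee_pos: [0.5992, 0.1771, 0.0749]
eef_rot: [-1.571, -0.0, -1.786]
force: [0.9, 0.1, 1.9]
grip_width: 0.0008
```

```bash
python3 -c "
from h import *
where()
cv2.imwrite('pics/scene3.png',cv2.resize(camera('scene')[130:330,170:400],None,fx=3,fy=3,interpolation=2)[...,::-1])"
```

```text
t 5.25 case a,b,z mm [-27.9   0.   74.9] F case [0.8 0.3 1.9] axis [-0. -0. -1.] q [ 0.23  0.59  1.42 -0.    1.13  2.01] w 0.0008
```

View pics/scene3.png

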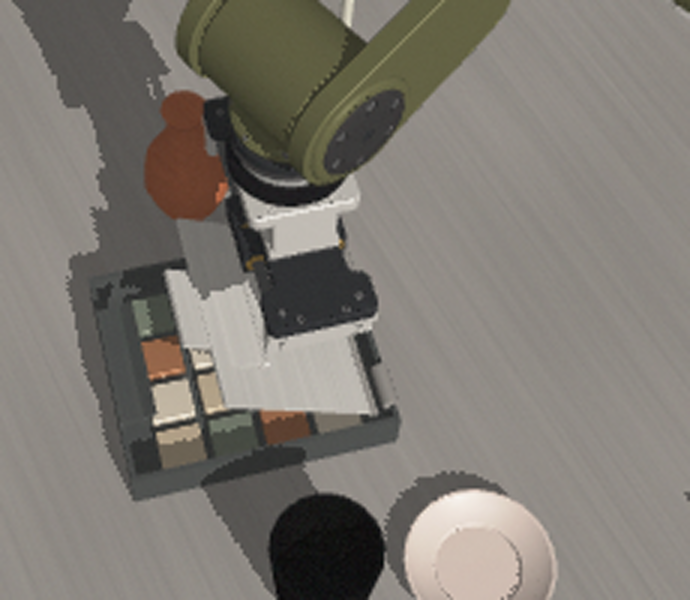

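The cover is at about 30° with the finger behind the step. Now down to flat.

Emit:
send_rows(
  series="0 0 0 0 0.4 0.2 -1; 0 0 0 0 0.8 0.4 -1; 0 0 0 0 1.2 0.6 -1; 0 0 0 0 1.6 0.8 -1; 0 0 0 0 2 0.9 -1; 0 0 0 0 2.4 1 -1; 0 0 0 0 2.8 1 -1; 0 0 0 0 3.1 1.1 -1; 0 0 0 0 3.3 1.1 -1; 0 0 0 0 3.4 1.1 -1",
)

```text
time_s: 6.13
ee_pos: [0.6097, 0.1749, 0.0412]
eef_rot: [-1.571, 0.0, -1.786]
force: [-0.0, -0.4, 2.4]
grip_width: 0.0005
```

```bash
python3 -c "
from h import *
where()"
```

```text
t 6.13 case a,b,z mm [-17.2   0.1  41.2] F case [ 0.  -0.4  2.4] axis [ 0.  0. -1.] q [ 0.22  0.65  1.41 -0.    1.08  2.01] w 0.0005
```

Emit:
send_rows(
  series="0 0 0 0 0.1 0 -1; 0 0 0 0 0.1 0.2 -1; 0 0 0 0 0.1 0.4 -1; 0 0 0 0 0.1 0.6 -1; 0 0 0 0 0.1 0.8 -1; 0 0 0 0 0.1 1 -1; 0 0 0 0 0.1 1.1 -1; 0 0 0 0 0.1 1.2 -1; 0 0 0 0 0.1 1.3 -1; 0 0 0 0 0.1 1.3 -1",
)

```text
time_s: 6.97
ee_pos: [0.6224, 0.172, 0.041]
eef_rot: [-1.571, -0.0, -1.786]
force: [-3.3, -0.7, 6.3]
grip_width: 0.0004
```

```bash
python3 -c "
from h import *
where()
cv2.imwrite('pics/scene4.png',cv2.resize(camera('scene')[130:330,170:400],None,fx=3,fy=3,interpolation=2)[...,::-1])"
```

```text
t 6.97 case a,b,z mm [-4.2  0.1 41. ] F case [-3.1 -1.4  6.3] axis [ 0. -0. -1.] q [ 0.21  0.68  1.37 -0.    1.1   2.  ] w 0.0004
```

View pics/scene4.png

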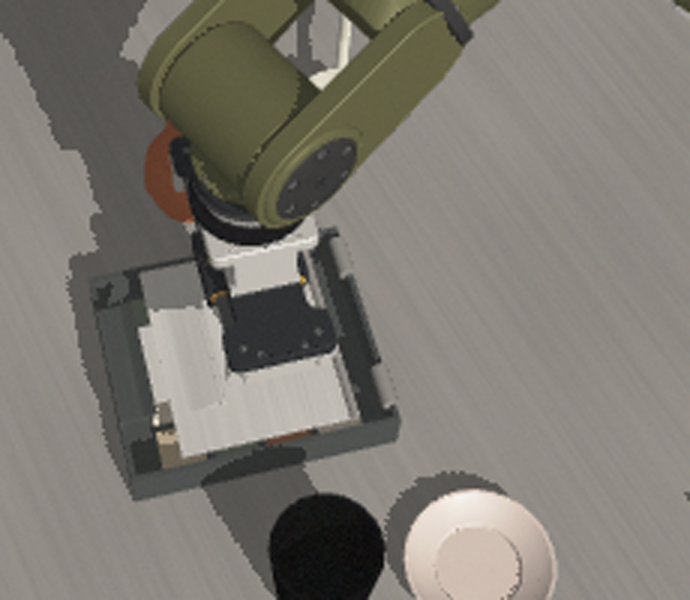

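The cover lies flat, with the tongue just short of the lip, and the finger is pressing at 6 N. Now I slide it home.

Emit:
send_rows(
  series="0 0 0 0 0.1 0.2 -1; 0 0 0 0 0.1 0.5 -1; 0 0 0 0 0.1 0.8 -1; 0 0 0 0 0.1 1.1 -1; 0 0 0 0 0.1 1.4 -1; 0 0 0 0 0.1 1.7 -1; 0 0 0 0 0.1 2 -1; 0 0 0 0 0.1 2.2 -1; 0 0 0 0 0.1 2.4 -1; 0 0 0 0 0.1 2.4 -1",
)

```text
time_s: 7.85
ee_pos: [0.6456, 0.1675, 0.0406]
eef_rot: [-1.572, 0.001, -1.786]
force: [-7.5, 1.0, 12.6]
grip_width: 0.0002
```

```bash
python3 -c "
from h import *
where()"
```

```text
t 7.85 case a,b,z mm [19.4  0.7 40.6] F case [-7.5 -0.6 12.6] axis [-0.001  0.001 -1.   ] q [0.2  0.72 1.3  0.   1.13 1.98] w 0.0002
```

Emit:
send_rows(
  series="0 0 0 0 0 0.1 -1; 0 0 0 0 0 0.2 -1; 0 0 0 0 0 0.3 -1; 0 0 0 0 0 0.4 -1; 0 0 0 0 0 0.4 -1; 0 0 0 0 0 0.4 -1; 0 0 0 0 0 0.4 -1; 0 0 0 0 0 0.4 -1; 0 0 0 0 0 0.4 -1; 0 0 0 0 0 0.4 -1",
)

```text
time_s: 8.68
ee_pos: [0.6484, 0.167, 0.0403]
eef_rot: [-1.574, 0.0, -1.785]
force: [-16.1, 2.2, 15.6]
grip_width: 0.0001
```

```bash
python3 -c "
from h import *
where()"
```

```text
t 8.68 case a,b,z mm [22.2  0.8 40.3] F case [-16.2  -1.3  15.6] axis [-0.003  0.    -1.   ] q [0.2  0.73 1.28 0.   1.13 1.98] w 0.0001
```

Emit:
send_rows(
  series="0 0 0 0 0 0.1 -1; 0 0 0 0 0 0.2 -1; 0 0 0 0 0 0.3 -1; 0 0 0 0 0 0.4 -1; 0 0 0 0 0 0.4 -1; 0 0 0 0 0 0.4 -1; 0 0 0 0 0 0.4 -1; 0 0 0 0 0 0.4 -1; 0 0 0 0 0 0.4 -1; 0 0 0 0 0 0.4 -1",
)

```text
time_s: 9.52
ee_pos: [0.649, 0.167, 0.0396]
eef_rot: [-1.582, -0.002, -1.785]
force: [-38.0, 5.2, 24.3]
grip_width: 0.0005
```

```bash
python3 -c "
from h import *
where()"
```

```text
t 9.52 case a,b,z mm [22.8  0.9 39.6] F case [-38.3  -3.2  24.3] axis [-0.012 -0.002 -1.   ] q [0.2  0.73 1.27 0.   1.15 1.98] w 0.0005
```

The force rose from 16 to 38 N over 0.6 mm, so the cover is at its firm stop. I unload the push and then lift straight off.

Emit:
send_rows(
  series="0 0 0 0 0 -0.2 -1; 0 0 0 0 0 -0.5 -1; 0 0 0 0 -0.2 -0.6 -1; 0 0 0 0 -0.6 -0.6 -1; 0 0 0 0 -1.2 -0.7 -1; 0 0 0 0 -2 -1 -1; 0 0 0 0 -4 -1.5 -1; 0 0 0 0 -7 -2.5 -1; 0 0 0 0 -10 -4 -1; 0 0 0 0 -13 -6 -1",
)

```text
time_s: 10.35
ee_pos: [0.5946, 0.1778, 0.1709]
eef_rot: [-1.571, -0.0, -1.787]
force: [0.1, 0.2, 0.7]
grip_width: 0.0006
```

Emit:
send_rows(
  series="0 0 0 0 -1 -2.5 -1; 0 0 0 0 -2 -5 -1; 0 0 0 0 -3 -7.5 -1; 0 0 0 0 -3 -10 -1; 0 0 0 0 -3 -12.5 -1; 0 0 0 0 -3 -15 -1; 0 0 0 0 -3 -17 -1; 0 0 0 0 -3 -18 -1; 0 0 0 0 -3 -18 -1; 0 0 0 0 -3 -18 -1",
)

```text
time_s: 11.18
ee_pos: [0.4196, 0.2165, 0.2]
eef_rot: [-1.57, 0.001, -1.786]
force: [0.1, -0.2, 1.1]
grip_width: 0.0006
```

```bash
python3 -c "
from h import *
where()
for n in ('scene','top'): cv2.imwrite(f'pics/{n}5.png',camera(n)[...,::-1])
a=cv2.imread('pics/scene5.png')[130:330,170:400];b=cv2.imread('pics/top5.png')[90:290,80:310]
cv2.imwrite('pics/b5.png',cv2.resize(np.hstack([a,b]),(800,348),interpolation=2))"
```

```text
t 11.18 case a,b,z mm [-211.8   -0.3  200. ] F case [ 0.1 -0.1  1.1] axis [ 0.001  0.001 -1.   ] q [ 0.4   0.13  1.74 -0.    1.27  2.18] w 0.0006
```

View pics/b5.png

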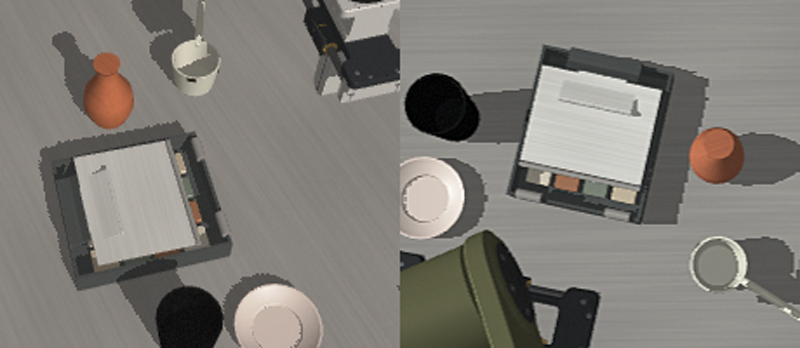

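The cover lies flat with its tongue hidden under the lip. I'll check the slide from the plate's near edge, at about (524,163) and (638,185), and compare the bystanders before and after.

```bash
python3 -c "
from h import *
for p in((524,163),(638,185),(547,65),(662,88)):
    P=onz('top',(80+(p[0]-400)/1.739,90+p[1]/1.739),.041);print(np.round((CR.T@(P-CC))*1000,1))
a,b=[cv2.imread(f'pics/top{i}.png') for i in(0,5)]
ga=cv2.absdiff(a,b).max(2)
for n,(x,y) in dict(vase=(262,178),cup=(103,151),dish=(92,203),scoop=(262,242)).items():
    A=a[y-22:y+22,x-22:x+22];B=b[y-34:y+34,x-34:x+34];m=cv2.minMaxLoc(cv2.matchTemplate(B,A,5));print(n,'shift px',m[3][0]-12,m[3][1]-12,round(m[1],3))
"
```

```text
[-55.3  70.9  41. ]
[-53.2 -70.4  41. ]
[69.8 71.7 41. ]
[ 70.7 -73.5  41. ]
vase shift px 0 0 0.987
cup shift px 0 0 0.999
dish shift px 0 0 0.999
scoop shift px 0 0 0.777
```

```bash
python3 -c "
from station import *
print(hand_in())"
```

```text
the job is handed in; nothing more can be done
None
```

I closed the case and handed the job in at about 11 s. The cover was folded flat with the shut fingertips on its outside face, pressed down, and slid forward on the thumb step until it stopped. It stayed flat after I let go.

- **Firm stop:** the push force rose from 16 to 38 N within 0.6 mm, so the cover had reached the end of its slide.
- **Slide:** after release, the plate's edges sat at about case x = −54 and +70 mm. At the full 24 mm slide they should be at −52 and +68 mm. Their midpoint matches; the 2 mm differences are within pixel error. The tongue is out of sight under the lip.
- **Bystanders:** the vase, cup, spoon rest and scoop showed no pixel shift in the top view. The scoop's match score was lower (0.78), which I put down to changed shadows but did not check.
- **Robot:** it ended well clear, with about 1 N on the force reading, the same as at the start.

No check failed.

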